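# Stow the brass fitting and click the spares case shut

### The arm

A 6-joint arm with a two-finger parallel gripper is mounted at the origin on a cart in front of the work surface, level with it; the furniture and walls round the work are solid. World frame = base frame: x ahead of the robot, y to its left, z up, the work surface at z = 0. Lengths are in m, angles in rad, forces in N, time in s.
With the tool pointing down it reaches from about 0.425 to 0.95 m from the base axis. Payload 3.5 kg.
Tool frame: the origin (TCP) lies on the mounting face of the last link; the fingertips stand 173 mm ahead of it and the grasp point (between the pads) lies 155 mm ahead of it; z points along the fingers, x is the direction in which the jaws open and shut, and the axes are right-handed (so a half turn about z gives the same grasp; the last joint's range is limited). The gripper opens to 85 mm and grips with 20 to 120 N. Pads are 22 mm wide; open, the fingers measure 114 mm over their backs; the gripper's body (76 mm by 85 mm) begins 54 mm behind the grasp point. The pads swing forward as they close: fully open they stand 13 mm farther back than shut.
Start: joints at [1.049, 0.286, 1.577, -0, 1.279, -0.15], TCP at [0.245, 0.629, 0.405] pointing down, gripper open.
Joint ranges: [-2.77, 2.77], [-0.9, 2.22], [0.21, 2.48], [-1.53, 4.67], [0.24, 2.81], [-2.84, 2.84]. Speed limits (rad/s): [2.79, 2.79, 3.14, 3.14, 3.14, 3.14].

### API

Orientations are given as a unit quaternion [x, y, z, w].
In Python, from plant import get_state, read_camera, sign_off gives the robot as it stands.
- The arm moves only by the shell command python3 -m jog 'ROWS' [FORCE]. ROWS is JSON, a list of rows, each an object of numbers: "grip": the closure, from 0 (fully open) to 1 (shut); "x", "y", "z": the shift along the tool's x, y, z in mm; "rx", "ry", "rz": the turn, a rotation vector about the tool's x, y, z in degrees. A call has 1 to 8 rows; each row shifts and turns the commanded pose from where the row before left it, along the tool's axes as they then stand; what a row does not reach is not made up. A row lasts 1/12 s, in which the tool goes at most 41.7 mm and 7.16 degrees, less where a joint would pass 70% of its speed; a pose out of reach is approached as far as the arm can. A call with a gripper value outside its range is refused whole. The fingers move at their own pace and stop on an object; FORCE is the grip in N (left out, the last holds). Time passes only in rows, so rows that do not move let the fingers close. It gives the time, the measured TCP pose, the force and the opening at its end, in the units of the state.
- get_state(): the state, without advancing time (a new reading comes with each control period).
- read_camera(name): name is "side" or "top" or "wrist"; returns a dict with "frame" (384x512x3 uint8, red, green, blue), "intrinsics" (3x3 intrinsics, pixels), "k1" (the pictures are not rectified: a ray, as slopes to the right and down, at radius r is drawn at 1 + k1 r^2 times it, then the intrinsics apply), "R" (3x3) and "t" (3): a world point X has camera coordinates R X + t. Camera axes: x right, y down, z forward; pixel columns grow to the right and rows downward; lengths in m; the calibration is good to about 2 mm. A picture is of the moment at which its call begins. There is no depth.
- sign_off(): hands the job in, once; it reports no verdict.
The state is a dict: "time": time; "qpos": joint angles; "dq": joint speeds; "joint_efforts": joint torques, N m; "eef_pos": TCP position; "tcp_rot": TCP orientation; "contact_force": force on the tool from outside, world axes, zero at the start; "wrist_torque": the same for the moment, N m; "opening": opening from 0.0 (shut) to 1.0 (fully open).
Only numpy, scipy, OpenCV 4.12 (cv2) and the standard library are available. Lean on these libraries where they do the work, as an engineer would, in place of code of your own. Each camera call takes 0.05 s, during which the arm holds its last target.

### The job

Put the brass fitting into the open compartment of the blue spares case. Then slide the orange lid along its rails until its tab clicks down behind the black catch and the lid stays shut; push gently, never harder than about 20 N, and leave the other parts on the bench where they are.

Things in the scene. Friction and masses are not known exactly. Their poses are not given: they have to be found in the camera images.
- case: Blue spares case, fixed to the bench, 264 (its x) x 96 (its y) x 37 mm high. Origin: centre of its underside; x points along the rails the way the lid closes, z up. The -x half is closed (deck 28 mm high); the open compartment is x +4 to +100, y -34 to +34 mm. Aluminium rail lips (top at z 37, 68 mm apart) overhang the lid's edges; the lid has 1.5 mm play sideways, 2 mm upward.
- bay (a point): Middle of the compartment's floor (case x +46, y 0, z 4 mm); the catch may overhang the compartment from x +80 on; axes as the case.
- catch_nominal (a point): NOMINAL place of the top rear edge of the black catch ledge, middle of the case's +x end (case x +112, y 0, z 28 mm). The catch piece with the end stop is adjustable and really sits anywhere within 8 mm of this along x; its true place is not measured. A 10 mm ramp leads up to the 11 mm long ledge; climbing it takes 4 to 12 N of push.
- lid: Orange lid, a loose plate 112 (its x) x 74 x 4 mm, 0.12 kg, captive in the rails, at the start pulled back clear of the compartment. Origin: on its underside (28 mm above the bench), 52 mm behind its front edge; axes as the case. Its tab drops behind the catch when this origin is at case x +54 mm (+-8, as the catch is set); the hard end stop always comes 1.5 mm after that: push on past it and the force soars.
- lid_rib (a point): Middle of the top edge of the lid's grip rib: the rib runs across the lid, 12 thick (along x) x 48 (along y) x 26 mm high above the plate, centred 22 mm behind the lid's origin; its top is 58 mm above the bench.
- tab (a joint): Flexible tab at the front of the lid, 43 mm long, bending about its root (20 mm ahead of the lid's origin). 0 = flat, positive = bent up (rad). Its hook riding on the catch bends it to 0.03 to 0.1; it springs back to 0 behind the catch, and is flat before the catch too.
- brass_fitting: The brass (yellow) pipe fitting, 35 (its x) x 20 (its y) x 16 mm, 30 g, lying on the bench. Origin: centre of its underside, z up.
- white_fitting: White plastic straight fitting with a wide collar, 21 x 35 (its y) x 19 mm, loose; leave it. Origin: centre of its underside.
- flange_fitting: Pale grey fitting with a round head, 32 x 29 x 19 mm, loose; leave it. Origin: centre of its underside.
- nut_loose: Black hex nut, 26 x 30 x 13 mm, loose; leave it. Origin: centre of its underside.
- screw_pack: Small see-through upright box with a screw, 31 x 47 x 70 mm, loose; leave it. Origin: centre of its underside.
There are look-alikes about, which are no part of the job. Several things have the shape of the lid; the one meant has the colours described above.

How it is judged:
On the way:
1. the brass fitting lies in the compartment, released, with the lid still open (x of brass_fitting in the frame of case between 0.012 and 0.098 m and y of brass_fitting in the frame of case between -0.033 and 0.033 m and z of brass_fitting in the frame of case between -0.002 and 0.018 m and contact force between the fingers and brass_fitting below 0.1 N and x of lid in the frame of case below -0.02 m), for 0.2 s.
At the end, for the whole second after the job is handed in: The brass fitting lies at rest on the compartment's floor; the lid is shut past the click (its origin at least 45.5 mm ahead of the case's origin) and at rest, with its tab sprung flat (within 0.02 rad) behind the catch (x of brass_fitting in the frame of case between 0.012 and 0.098 m and y of brass_fitting in the frame of case between -0.033 and 0.033 m and z of brass_fitting in the frame of case between -0.002 and 0.018 m and x of lid in the frame of case above 0.0455 m and value of joint tab below 0.02 rad and linear speed of lid below 0.01 m/s and linear speed of brass_fitting below 0.02 m/s); the robot touches nothing.
It fails at once if the lid is forced against the case: their contact forces (push, and the reactions in the rails, added up) pass 42 N, which is a push of about 25 N (contact force between lid and case above 42 N).
It fails at once if another loose part is moved by more than 25 mm (distance of any of white_fitting, flange_fitting, nut_loose, screw_pack from where it was at the start of the episode above 0.025 m).
It also fails if it takes over 58 s, if anything falls off the work surface, if the arm or the gripper's body presses on something with over 40 N, if the wrist force passes 120 N, or if a joint passes its speed limit or range.

## Working session

There is one attempt and no reset: what is moved stays moved. The work goes in short steps, Python scripts to look and compute and a shell command to move; the robot and the scene stay as the last step left them, time stands still between calls to the robot, and variables do not carry over. Pictures are saved under pics/ and viewed, and the job is handed in when it is done.

```bash
mkdir -p pics; ls; python3 - <<'E'
from plant import get_state, read_camera
import cv2,pickle
s=get_state();print(s)
for n in ["side","top","wrist"]:
    c=read_camera(n);pickle.dump(c,open(f"pics/{n}0.pkl","wb"))
    cv2.imwrite(f"pics/{n}0.png",cv2.cvtColor(c["frame"],cv2.COLOR_RGB2BGR))
    print(n,c["intrinsics"].tolist() if hasattr(c["intrinsics"],'tolist') else c["intrinsics"],c["k1"],c["R"],c["t"])
E
```

```text
pics
{'time': 0.0, 'qpos': array([ 1.04897881e+00,  2.87212857e-01,  1.57816246e+00,  1.17707434e-06,
        1.27859315e+00, -1.50002162e-01]), 'dq': array([-7.07631293e-06, -8.65700233e-05,  1.69975940e-04, -1.03825352e-03,
        8.62947259e-04,  1.47085450e-03]), 'joint_efforts': array([-9.31163522e-04, -4.05988312e+01, -2.92622834e+01, -2.00888339e-04,
        5.85474452e-03,  2.32762051e-05]), 'eef_pos': array([0.24508411, 0.6286748 , 0.40332309]), 'tcp_rot': array([ 8.25622713e-01,  5.64221343e-01, -1.07015503e-03,  5.15643113e-04]), 'contact_force': array([ 0.24176118, -0.31299786, -0.29562436]), 'wrist_torque': array([0.02201211, 0.06439878, 0.01277834]), 'opening': 0.9997172311207021}
side [[475.19227079041644, 0.0, 257.35174925471495], [0.0, 475.19227079041644, 195.15832125582526], [0.0, 0.0, 1.0]] -0.07304186643783671 [[ 0.85344172 -0.52116748  0.00465619]
 [-0.23592938 -0.39428314 -0.88818812]
 [ 0.46473062  0.75691826 -0.45945641]] [-0.50530146  0.11598082  1.32685524]
top [[438.67336464296574, 0.0, 256.77295738508343], [0.0, 438.67336464296574, 196.88242590652226], [0.0, 0.0, 1.0]] -0.037536959197440364 [[-0.01640687 -0.99983561 -0.00771764]
 [-0.98200807  0.01756564 -0.18802023]
 [ 0.18812488  0.00449396 -0.98213483]] [-0.13234423  0.50254182  1.13961556]
wrist [[272.14193424183594, 0.0, 250.10532570639293], [0.0, 272.14193424183594, 185.18687200186716], [0.0, 0.0, 1.0]] -0.047225865131712855 [[ 0.36360919  0.93155106 -0.00098944]
 [ 0.89041522 -0.34724024  0.29425321]
 [ 0.27376832 -0.10787418 -0.95572699]] [-0.67457218 -0.03759796  0.37970869]
```

View pics/top0.png

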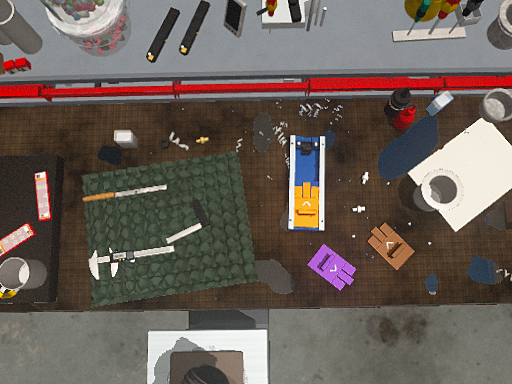

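View pics/side0.png

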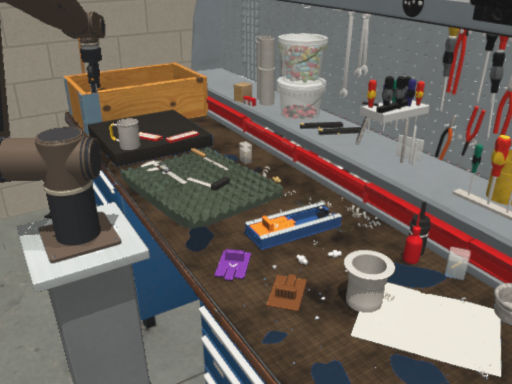

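View pics/wrist0.png

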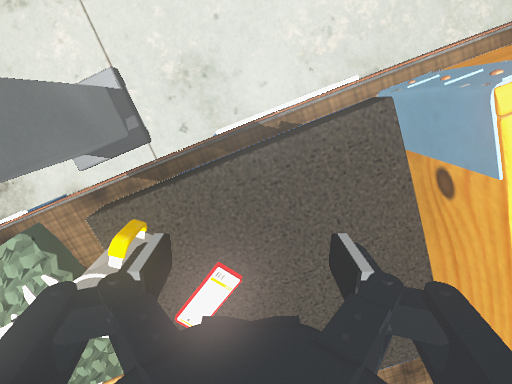

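The top view shows the blue case at about (307,183) with the orange lid at (306,205). Purple (332,267) and brown (390,246) are lid look-alikes. A brass-coloured candidate is at (202,140). I'll enlarge to confirm.

```bash
cat > h.py <<'E'
import numpy as np,cv2,pickle
from plant import get_state, read_camera
def grab(n,tag):
    c=read_camera(n);pickle.dump(c,open(f"pics/{n}{tag}.pkl","wb"));return c
def load(n,tag): return pickle.load(open(f"pics/{n}{tag}.pkl","rb"))
def save(c,name,box=None,s=1):
    f=cv2.cvtColor(c["frame"],cv2.COLOR_RGB2BGR)
    if box: f=f[box[1]:box[3],box[0]:box[2]]
    cv2.imwrite(f"pics/{name}.png",cv2.resize(f,None,fx=s,fy=s,interpolation=cv2.INTER_CUBIC if s>1 else cv2.INTER_AREA))
def ray(c,px):
    D=np.array([c["k1"],0,0,0,0.]);K=np.array(c["intrinsics"])
    u=cv2.undistortPoints(np.array(px,float).reshape(-1,1,2),K,D).reshape(-1,2)
    R=np.array(c["R"]);t=np.array(c["t"])
    d=np.c_[u,np.ones(len(u))]@R
    return -R.T@t,d
def plane(c,px,z):
    o,d=ray(c,px);return o+d*((z-o[2])/d[:,2])[:,None]
def proj(c,X):
    D=np.array([c["k1"],0,0,0,0.]);R=np.array(c["R"])
    return cv2.projectPoints(np.array(X,float).reshape(-1,3),cv2.Rodrigues(R)[0],np.array(c["t"],float),np.array(c["intrinsics"]),D)[0].reshape(-1,2)
E
python3 - <<'E'
from h import *
c=load("top",0)
save(c,"topA",(90,110,240,180),5)
save(c,"topB",(250,120,410,240),5)
c2=load("side",0)
save(c2,"sideA",(225,130,355,260),4.5)
print(plane(c,[[202,140],[307,183],[306,205],[124,138]],0.01).round(3))
print(plane(c,[[291,137],[326,137],[289,229],[324,230]],0.037).round(4))
E
```

```text
[[ 0.676  0.014  0.01 ]
 [ 0.544 -0.282  0.01 ]
 [ 0.482 -0.277  0.01 ]
 [ 0.687  0.239  0.01 ]]
[[ 0.6713 -0.2396  0.037 ]
 [ 0.6696 -0.3377  0.037 ]
 [ 0.4126 -0.2262  0.037 ]
 [ 0.4082 -0.3202  0.037 ]]
```

View pics/topA.png

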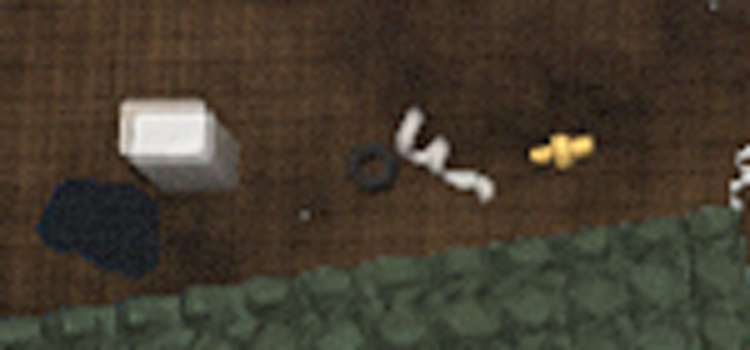

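View pics/topB.png

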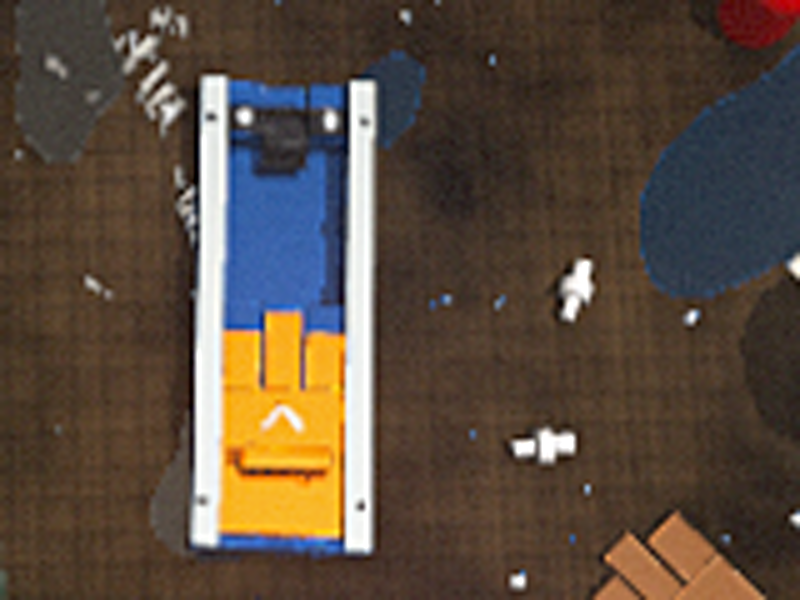

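View pics/sideA.png

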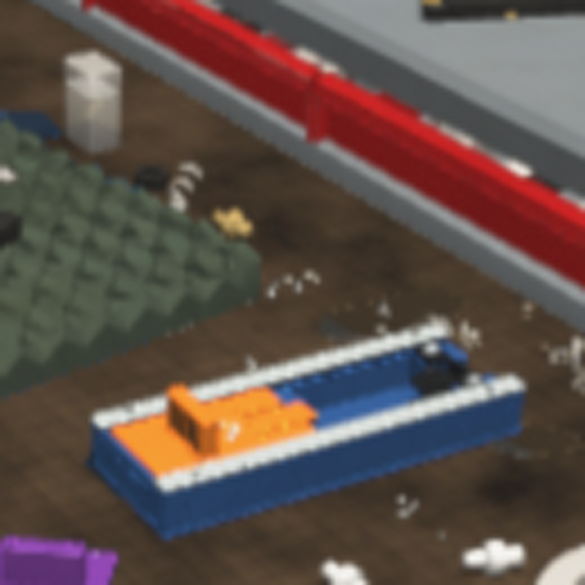

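```bash
python3 - <<'E'
from h import *
c=load("top",0); f=c["frame"]
hsv=cv2.cvtColor(f,cv2.COLOR_RGB2HSV)
def blob(m,box):
    k=np.zeros_like(m);k[box[1]:box[3],box[0]:box[2]]=m[box[1]:box[3],box[0]:box[2]]
    return k
m=blob(cv2.inRange(hsv,(15,90,110),(35,255,255)),(190,128,215,150))
p=np.argwhere(m)[:,::-1]; print("brass px",p.mean(0),len(p))
W=plane(c,p,0.009)[:,:2]; r=cv2.minAreaRect(W.astype(np.float32)*1000); print(r, W.mean(0))
u,s,v=np.linalg.svd(W-W.mean(0));print(np.degrees(np.arctan2(v[0][1],v[0][0])))
m=blob(cv2.inRange(hsv,(0,0,150),(180,60,255)),(280,128,335,238))
n,l,st,ce=cv2.connectedComponentsWithStats(m);
ids=[i for i in range(1,n) if st[i,4]>300];print(st[ids])
P=np.argwhere(np.isin(l,ids))[:,::-1]
W=plane(c,P,0.037)[:,:2]*1000
r=cv2.minAreaRect(W.astype(np.float32));print("case",r)
for i in ids:
    Wi=plane(c,np.argwhere(l==i)[:,::-1],0.037)[:,:2]*1000
    vx,vy,x,y=cv2.fitLine(Wi.astype(np.float32),cv2.DIST_HUBER,0,1,.01).ravel();print(np.degrees(np.arctan2(vy,vx)),x,y, Wi.min(0),Wi.max(0))
# side
c2=load("side",0);h2=cv2.cvtColor(c2["frame"],cv2.COLOR_RGB2HSV)
m=blob(cv2.inRange(h2,(15,80,100),(35,255,255)),(268,170,288,190))
p=np.argwhere(m)[:,::-1];print("side brass",p.mean(0),plane(c2,p.mean(0),0.008))
m=blob(cv2.inRange(h2,(0,0,150),(180,70,255)),(240,195,350,245))
n,l,st,ce=cv2.connectedComponentsWithStats(m)
ids=[i for i in range(1,n) if st[i,4]>60];print(st[ids])
W=plane(c2,np.argwhere(np.isin(l,ids))[:,::-1],0.037)[:,:2]*1000
print("case side",cv2.minAreaRect(W.astype(np.float32)))
E
```

```text
brass px [202.19642857 139.55357143] 56
((676.6181640625, 13.813335418701172), (34.45842361450195, 18.011653900146484), 88.83611297607422) [0.67793731 0.01321433]
-77.99691231252152
[[288 135   8  94 483]
 [319 136   6  95 477]]
case ((542.93896484375, -278.04071044921875), (96.14270782470703, 264.73492431640625), 86.94386291503906)
-2.7908554 543.01404 -236.76186 [ 415.12787366 -250.93207746] [ 677.18146731 -223.5411805 ]
-3.3545635 538.7424 -319.33725 [ 408.27544141 -332.26361221] [ 672.79520301 -306.86648258]
side brass [276.25  178.775] [[0.67791153 0.0147455  0.008     ]]
[[267 201  58  18 207]
 [260 213  81  26 297]]
case side ((541.92822265625, -279.15875244140625), (104.55941772460938, 263.6033935546875), 86.61385345458984)
```

Only one brass-yellow piece lies on the bench: (202,140), world (0.678, 0.014), long axis about -78°. It has a cross shape and measures about 34x18 mm, which matches the description. The white ones at (365,177) and (359,209) aren't it. The only orange lid is the one in the case. Case is at about (0.543,-0.278), yaw -3°. Now moving toward the brass fitting.

```bash
python3 -m jog '[{"grip":0,"x":-22,"y":33},{"x":-22,"y":33},{"x":-22,"y":33},{"x":-22,"y":33},{"x":-22,"y":33},{"x":-22,"y":33},{"x":-22,"y":33},{"x":-22,"y":33}]' 40
python3 -m jog '[{"x":-22,"y":33},{"x":-22,"y":33},{"x":-22,"y":33},{"x":-22,"y":33},{"x":-22,"y":33},{"x":-22,"y":33},{"x":-22,"y":33},{"x":-22,"y":33}]'
python3 -m jog '[{"rz":7.1},{"rz":7.1},{"rz":7.1},{"rz":7.1},{"rz":7.1},{"rz":7.1},{"rz":7.1},{"rz":7.1}]'
```

```text
$[0]: bad value
$[0]: bad value
$[0]: bad value
```

```bash
python3 -m jog '[{"grip":0,"x":-22,"y":33,"z":0,"rx":0,"ry":0,"rz":0},{"grip":0,"x":-22,"y":33,"z":0,"rx":0,"ry":0,"rz":0},{"grip":0,"x":-22,"y":33,"z":0,"rx":0,"ry":0,"rz":0},{"grip":0,"x":-22,"y":33,"z":0,"rx":0,"ry":0,"rz":0},{"grip":0,"x":-22,"y":33,"z":0,"rx":0,"ry":0,"rz":0},{"grip":0,"x":-22,"y":33,"z":0,"rx":0,"ry":0,"rz":0},{"grip":0,"x":-22,"y":33,"z":0,"rx":0,"ry":0,"rz":0},{"grip":0,"x":-22,"y":33,"z":0,"rx":0,"ry":0,"rz":0}]' 40
```

```text
time: 0.82
eef_pos: [0.4278, 0.3672, 0.4045]
tcp_rot: [0.826, 0.564, -0.0, -0.0]
contact_force: [-0.0, -0.3, -0.1]
opening: 1.0
```

```bash
python3 -m jog '[{"grip":0,"x":-22,"y":33,"z":0,"rx":0,"ry":0,"rz":0},{"grip":0,"x":-22,"y":33,"z":0,"rx":0,"ry":0,"rz":0},{"grip":0,"x":-22,"y":33,"z":0,"rx":0,"ry":0,"rz":0},{"grip":0,"x":-22,"y":33,"z":0,"rx":0,"ry":0,"rz":0},{"grip":0,"x":-22,"y":33,"z":0,"rx":0,"ry":0,"rz":0},{"grip":0,"x":-22,"y":33,"z":0,"rx":0,"ry":0,"rz":0},{"grip":0,"x":-22,"y":33,"z":0,"rx":0,"ry":0,"rz":0},{"grip":0,"x":-22,"y":33,"z":0,"rx":0,"ry":0,"rz":0}]'
python3 -m jog '[{"grip":0,"x":0,"y":0,"z":0,"rx":0,"ry":0,"rz":7.1},{"grip":0,"x":0,"y":0,"z":0,"rx":0,"ry":0,"rz":7.1},{"grip":0,"x":0,"y":0,"z":0,"rx":0,"ry":0,"rz":7.1},{"grip":0,"x":0,"y":0,"z":0,"rx":0,"ry":0,"rz":7.1},{"grip":0,"x":0,"y":0,"z":0,"rx":0,"ry":0,"rz":7.1},{"grip":0,"x":0,"y":0,"z":0,"rx":0,"ry":0,"rz":7.1},{"grip":0,"x":0,"y":0,"z":0,"rx":0,"ry":0,"rz":7.1},{"grip":0,"x":0,"y":0,"z":0,"rx":0,"ry":0,"rz":7.1}]'
```

```text
time: 1.48
eef_pos: [0.6099, 0.1073, 0.4044]
tcp_rot: [0.826, 0.564, -0.0, -0.0]
contact_force: [-0.2, 0.6, -0.2]
opening: 0.997
time: 2.15
eef_pos: [0.6091, 0.1091, 0.4042]
tcp_rot: [0.995, 0.101, -0.0, -0.0]
contact_force: [0.4, 0.6, 0.3]
opening: 1.0
```

```bash
cat >> h.py <<'E'
from scipy.spatial.transform import Rotation as Ro
def togo(X):
    s=get_state();R=Ro.from_quat(s["tcp_rot"])
    d=R.inv().apply(np.array(X)-s["eef_pos"])*1000
    e=R.as_matrix();print("pos",s["eef_pos"].round(4),"yaw",np.degrees(np.arctan2(e[1,0],e[0,0])).round(2),"zaxis",e[:,2].round(4),"shift mm",d.round(1))
E
python3 - <<'E'
from h import *
togo([.678,.014,.30])
E
```

```text
pos [0.6091 0.1091 0.4042] yaw 11.54 zaxis [-0.001 -0.    -1.   ] shift mm [ 48.6 107.  104.1]
```

```bash
python3 -m jog '[{"grip":0,"x":12,"y":27,"z":26,"rx":0,"ry":0,"rz":0},{"grip":0,"x":12,"y":27,"z":26,"rx":0,"ry":0,"rz":0},{"grip":0,"x":12,"y":27,"z":26,"rx":0,"ry":0,"rz":0},{"grip":0,"x":12,"y":26,"z":26,"rx":0,"ry":0,"rz":0},{"grip":0,"x":0,"y":0,"z":0,"rx":0,"ry":0,"rz":0},{"grip":0,"x":0,"y":0,"z":0,"rx":0,"ry":0,"rz":0}]'
python3 - <<'E'
from h import *
c=grab("wrist",1);save(c,"wrist1",None,1.5)
togo([.678,.014,.176])
print(proj(c,[[.678,.014,.008]]))
E
```

```text
time: 2.65
eef_pos: [0.6779, 0.0131, 0.2971]
tcp_rot: [0.995, 0.102, -0.003, -0.001]
contact_force: [-0.0, 0.8, 0.6]
opening: 0.998
pos [0.6781 0.0141 0.2997] yaw 11.84 zaxis [-2.3e-03  7.0e-04 -1.0e+00] shift mm [1.000e-01 2.000e-01 1.237e+02]
[[252.12010424 181.17284551]]
```

View pics/wrist1.png

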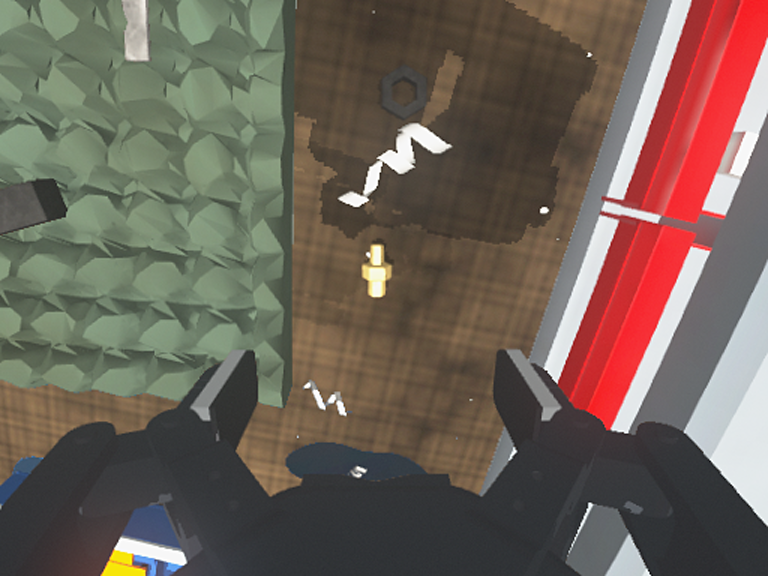

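The wrist view shows the fitting at (376,270) of the enlarged picture, within about 1 mm of where I predicted and aligned with the jaws. The mat edge is close on the left, so I'll go in half open.

```bash
python3 -m jog '[{"grip":0.5,"x":0,"y":0,"z":30,"rx":0,"ry":0,"rz":0},{"grip":0.5,"x":0,"y":0,"z":20,"rx":0,"ry":0,"rz":0},{"grip":0.5,"x":0,"y":0,"z":20,"rx":0,"ry":0,"rz":0},{"grip":0.5,"x":0,"y":0,"z":20,"rx":0,"ry":0,"rz":0},{"grip":0.5,"x":0,"y":0,"z":0,"rx":0,"ry":0,"rz":0},{"grip":0.5,"x":0,"y":0,"z":0,"rx":0,"ry":0,"rz":0}]'
python3 - <<'E'
from h import *
c=grab("wrist",2);save(c,"wrist2",None,1.5)
togo([.678,.014,.176])
E
```

```text
time: 3.2
eef_pos: [0.678, 0.0155, 0.2116]
tcp_rot: [0.995, 0.104, -0.0, -0.0]
contact_force: [0.4, 0.5, 0.3]
opening: 0.498
pos [0.6787 0.0153 0.213 ] yaw 11.97 zaxis [ 2.9e-03 -2.0e-04 -1.0e+00] shift mm [-1.   1.1 37. ]
```

View pics/wrist2.png

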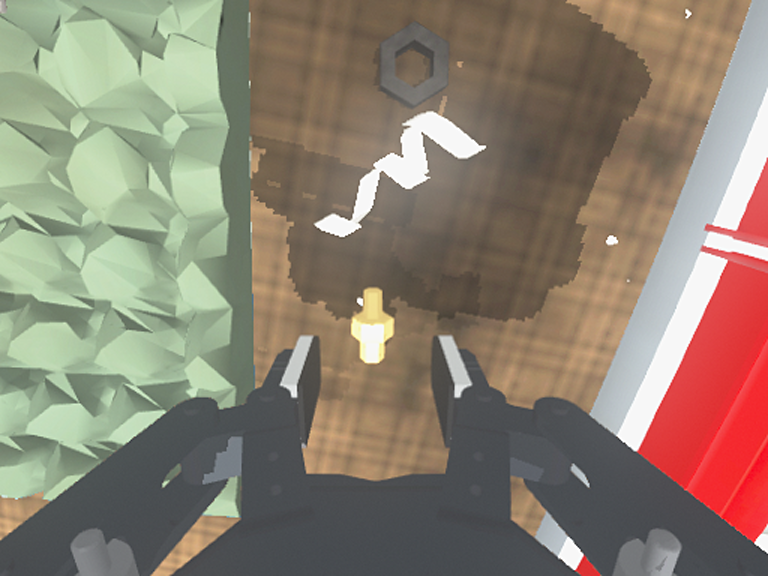

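```bash
python3 - <<'E'
from h import *
c=load("wrist",2);h=cv2.cvtColor(c["frame"],cv2.COLOR_RGB2HSV)
m=cv2.inRange(h,(15,60,120),(38,255,255));m[:,:220]=0;m[:,280:]=0;m[:185]=0;m[245:]=0
n,l,st,ce=cv2.connectedComponentsWithStats(m);i=1+st[1:,4].argmax();print(st[i])
r=cv2.minAreaRect(plane(c,np.argwhere(l==i)[:,::-1],.010)[:,:2].astype(np.float32)*1000);print(r)
E
python3 -m jog '[{"grip":0.5,"x":-0.5,"y":1,"z":12,"rx":0,"ry":0,"rz":0},{"grip":0.5,"x":0,"y":0,"z":12,"rx":0,"ry":0,"rz":0},{"grip":0.5,"x":0,"y":0,"z":11,"rx":0,"ry":0,"rz":0},{"grip":0.5,"x":0,"y":0,"z":0,"rx":0,"ry":0,"rz":0},{"grip":0.5,"x":0,"y":0,"z":0,"rx":0,"ry":0,"rz":0}]'
```

```text
[ 220  191   60   54 1999]
((677.6433715820312, 14.581958770751953), (41.69075393676758, 39.515071868896484), 11.955810546875)
time: 3.67
eef_pos: [0.6773, 0.0133, 0.174]
tcp_rot: [0.995, 0.104, -0.002, -0.0]
contact_force: [0.6, -0.4, 1.2]
opening: 0.498
```

```bash
python3 -m jog '[{"grip":1,"x":0,"y":0,"z":-1,"rx":0,"ry":0,"rz":0},{"grip":1,"x":0,"y":0,"z":0,"rx":0,"ry":0,"rz":0},{"grip":1,"x":0,"y":0,"z":0,"rx":0,"ry":0,"rz":0},{"grip":1,"x":0,"y":0,"z":0,"rx":0,"ry":0,"rz":0},{"grip":1,"x":0,"y":0,"z":0,"rx":0,"ry":0,"rz":0},{"grip":1,"x":0,"y":0,"z":0,"rx":0,"ry":0,"rz":0}]' 40
python3 -m jog '[{"grip":1,"x":0,"y":0,"z":-20,"rx":0,"ry":0,"rz":0},{"grip":1,"x":0,"y":0,"z":-30,"rx":0,"ry":0,"rz":0},{"grip":1,"x":0,"y":0,"z":-30,"rx":0,"ry":0,"rz":0},{"grip":1,"x":0,"y":0,"z":-30,"rx":0,"ry":0,"rz":0},{"grip":1,"x":0,"y":0,"z":0,"rx":0,"ry":0,"rz":0}]' 40
python3 - <<'E'
from h import *
c=grab("wrist",3);save(c,"wrist3",None,1.5)
# lid position
t=load("top",0);h=cv2.cvtColor(t["frame"],cv2.COLOR_RGB2HSV)
m=cv2.inRange(h,(8,150,150),(24,255,255));m[:,:285]=0;m[:,330:]=0;m[:130]=0;m[240:]=0
p=np.argwhere(m)[:,::-1];W=plane(t,p,.032)[:,:2]-[.5427,-.2782];a=np.radians(-3.06)
C=np.c_[W@[np.cos(a),np.sin(a)],W@[-np.sin(a),np.cos(a)]]*1000
for y0 in range(-35,36,7):
    s=C[(C[:,1]>=y0)&(C[:,1]<y0+7)]
    if len(s):print(y0,s[:,0].min().round(1),s[:,0].max().round(1))
# drop target
Rz=np.array([[np.cos(a),-np.sin(a)],[np.sin(a),np.cos(a)]])
for q in [(46,0),(42,0)]: print(q,Rz@np.array(q)/1000+[.5427,-.2782])
E
```

```text
time: 4.17
eef_pos: [0.6784, 0.0131, 0.1776]
tcp_rot: [0.995, 0.104, 0.001, 0.0]
contact_force: [0.8, -0.5, 1.6]
opening: 0.183
time: 4.58
eef_pos: [0.6801, 0.0131, 0.295]
tcp_rot: [0.995, 0.104, 0.006, 0.001]
contact_force: [2.2, -0.5, 2.2]
opening: 0.181
-35 -121.1 -13.2
-28 -118.8 -13.4
-21 -121.8 -13.7
-14 -122.0 -2.8
-7 -122.3 -2.9
0 -122.5 -3.1
7 -122.8 -3.4
14 -123.1 -14.9
21 -123.3 -12.4
28 -120.7 -12.6
(46, 0) [ 0.58863441 -0.28065556]
(42, 0) [ 0.58464012 -0.28044203]
```

View pics/wrist3.png

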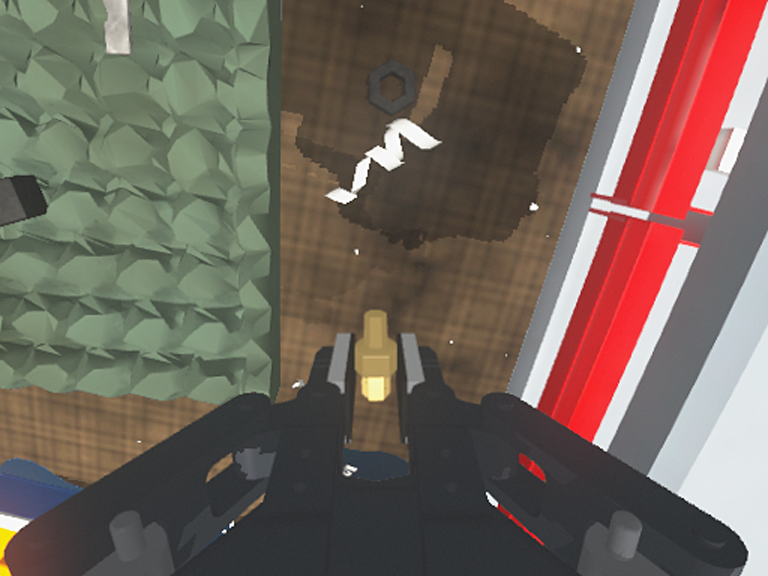

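The fitting is held between the pads, at (376,355) in the picture. Next: turn 15° and move over the compartment.

```bash
python3 -m jog '[{"grip":1,"x":0,"y":0,"z":0,"rx":0,"ry":0,"rz":5},{"grip":1,"x":0,"y":0,"z":0,"rx":0,"ry":0,"rz":5},{"grip":1,"x":0,"y":0,"z":0,"rx":0,"ry":0,"rz":5},{"grip":1,"x":-10,"y":35,"z":0,"rx":0,"ry":0,"rz":0},{"grip":1,"x":-10,"y":35,"z":0,"rx":0,"ry":0,"rz":0},{"grip":1,"x":-10,"y":35,"z":0,"rx":0,"ry":0,"rz":0},{"grip":1,"x":-10,"y":35,"z":0,"rx":0,"ry":0,"rz":0},{"grip":1,"x":-10,"y":35,"z":0,"rx":0,"ry":0,"rz":0}]'
python3 - <<'E'
from h import *
togo([.5866,-.2795,.25])
E
```

```text
time: 5.3
eef_pos: [0.6172, -0.1598, 0.2847]
tcp_rot: [1.0, -0.027, -0.002, -0.001]
contact_force: [0.5, -0.3, -0.2]
opening: 0.184
pos [ 0.6172 -0.1598  0.2847] yaw -3.07 zaxis [-0.003   0.0013 -1.    ] shift mm [-24.1 121.2  34.7]
```

```bash
python3 -m jog '[{"grip":1,"x":-6,"y":30,"z":0,"rx":0,"ry":0,"rz":0},{"grip":1,"x":-6,"y":30,"z":0,"rx":0,"ry":0,"rz":0},{"grip":1,"x":-6,"y":30,"z":0,"rx":0,"ry":0,"rz":0},{"grip":1,"x":-6,"y":30,"z":0,"rx":0,"ry":0,"rz":0},{"grip":1,"x":0,"y":0,"z":20,"rx":0,"ry":0,"rz":0},{"grip":1,"x":0,"y":0,"z":15,"rx":0,"ry":0,"rz":0},{"grip":1,"x":0,"y":0,"z":0,"rx":0,"ry":0,"rz":0},{"grip":1,"x":0,"y":0,"z":0,"rx":0,"ry":0,"rz":0}]'
python3 - <<'E'
from h import *
togo([.5866,-.2805,.184])
c=grab("wrist",4);save(c,"wrist4",None,1.5)
c=grab("side",4);save(c,"side4",(200,100,370,250),4)
E
```

```text
time: 5.97
eef_pos: [0.5873, -0.276, 0.2485]
tcp_rot: [1.0, -0.027, -0.003, -0.002]
contact_force: [-0.9, 0.4, 0.8]
opening: 0.181
pos [ 0.5873 -0.276   0.2485] yaw -3.05 zaxis [-0.0052  0.0038 -1.    ] shift mm [-0.1  4.8 64.5]
```

View pics/wrist4.png

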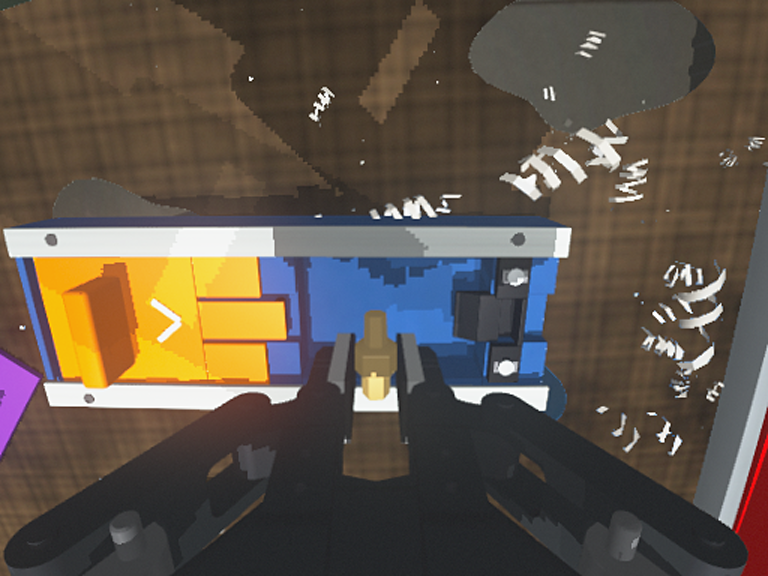

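View pics/side4.png

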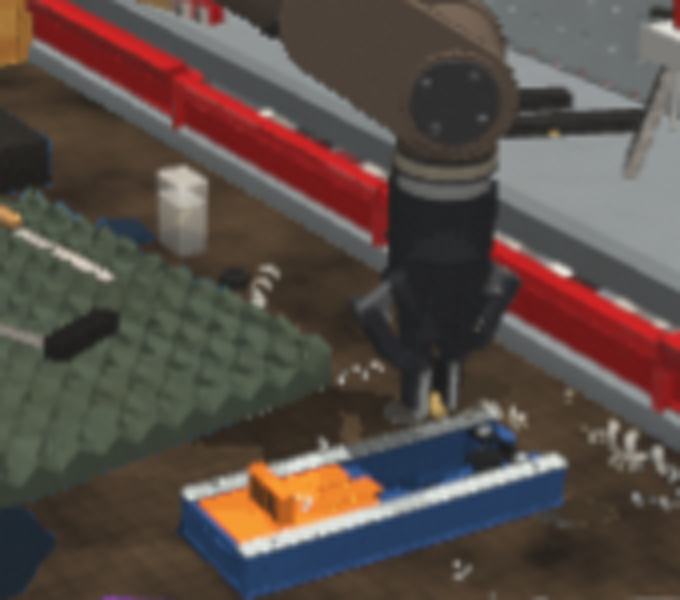

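```bash
python3 - <<'E'
from h import *
c=load("wrist",4)
px=np.array([[5,229],[571,227],[45,408],[547,411],[90,257],[500,257],[90,385],[500,383]])/1.5
W=plane(c,px,.037)[:,:2]-[.5427,-.2782];a=np.radians(-3.06)
print((np.c_[W@[np.cos(a),np.sin(a)],W@[-np.sin(a),np.cos(a)]]*1000).round(1))
# catch rear(left) edge, plane 28
W=plane(c,np.array([[457,310],[490,310],[265,280],[288,320]])/1.5,.030)[:,:2]-[.5427,-.2782]
print((np.c_[W@[np.cos(a),np.sin(a)],W@[-np.sin(a),np.cos(a)]]*1000).round(1))
E
```

```text
[[-131.    48.9]
 [ 131.7   49.2]
 [-135.3  -48.6]
 [ 132.9  -47.5]
 [ -91.1   35.2]
 [ 100.5   35.2]
 [-106.   -33.6]
 [ 106.5  -30.6]]
[[ 83.6   6.4]
 [100.    6.4]
 [-10.4  21.8]
 [ -0.5   0.9]]
```

```bash
python3 -m jog '[{"grip":1,"x":0,"y":4.5,"z":10,"rx":0,"ry":0,"rz":0},{"grip":1,"x":0,"y":0,"z":15,"rx":0,"ry":0,"rz":0},{"grip":1,"x":0,"y":0,"z":15,"rx":0,"ry":0,"rz":0},{"grip":1,"x":0,"y":0,"z":12,"rx":0,"ry":0,"rz":0},{"grip":1,"x":0,"y":0,"z":8,"rx":0,"ry":0,"rz":0},{"grip":1,"x":0,"y":0,"z":0,"rx":0,"ry":0,"rz":0},{"grip":1,"x":0,"y":0,"z":0,"rx":0,"ry":0,"rz":0}]'
python3 - <<'E'
from h import *
togo([.5866,-.2805,.184])
E
```

```text
time: 6.65
eef_pos: [0.5876, -0.2816, 0.1904]
tcp_rot: [1.0, -0.027, -0.001, -0.001]
contact_force: [-0.9, -0.0, 0.2]
opening: 0.182
pos [ 0.5876 -0.2816  0.1904] yaw -3.1 zaxis [-0.0018  0.0012 -1.    ] shift mm [-1.1 -1.1  6.4]
```

```bash
python3 -m jog '[{"grip":1,"x":0,"y":-1,"z":3,"rx":0,"ry":0,"rz":0},{"grip":1,"x":0,"y":0,"z":2,"rx":0,"ry":0,"rz":0},{"grip":1,"x":0,"y":0,"z":0,"rx":0,"ry":0,"rz":0},{"grip":0.6,"x":0,"y":0,"z":0,"rx":0,"ry":0,"rz":0},{"grip":0.6,"x":0,"y":0,"z":0,"rx":0,"ry":0,"rz":0},{"grip":0.6,"x":0,"y":0,"z":0,"rx":0,"ry":0,"rz":0},{"grip":0.6,"x":0,"y":0,"z":0,"rx":0,"ry":0,"rz":0},{"grip":0.6,"x":0,"y":0,"z":0,"rx":0,"ry":0,"rz":0}]'
python3 -m jog '[{"grip":0.6,"x":0,"y":0,"z":-20,"rx":0,"ry":0,"rz":0},{"grip":0.6,"x":0,"y":0,"z":-20,"rx":0,"ry":0,"rz":0},{"grip":0.6,"x":0,"y":0,"z":-25,"rx":0,"ry":0,"rz":0},{"grip":0.6,"x":0,"y":0,"z":0,"rx":0,"ry":0,"rz":0}]'
python3 - <<'E'
from h import *
c=grab("wrist",5);save(c,"wrist5",None,1.5)
h=cv2.cvtColor(c["frame"],cv2.COLOR_RGB2HSV)
togo([.5866,-.2805,.184])
E
```

```text
time: 7.32
eef_pos: [0.588, -0.2809, 0.1869]
tcp_rot: [1.0, -0.027, 0.0, 0.0]
contact_force: [0.8, 0.8, -0.1]
opening: 0.399
time: 7.65
eef_pos: [0.5896, -0.2819, 0.2578]
tcp_rot: [1.0, -0.027, 0.004, 0.003]
contact_force: [1.2, -0.6, 0.7]
opening: 0.399
pos [ 0.5891 -0.2816  0.2556] yaw -3.1 zaxis [ 0.0061 -0.0042 -1.    ] shift mm [-3.  -1.2 71.5]
```

View pics/wrist5.png

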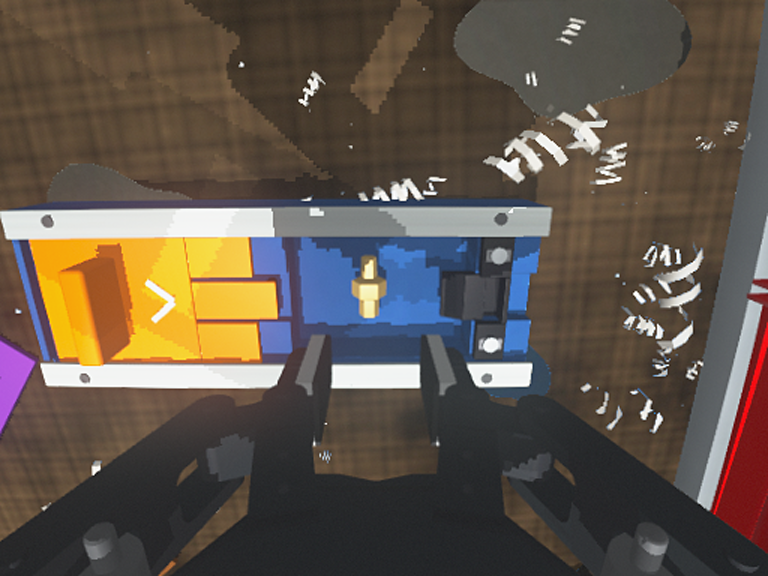

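The brass fitting lies released in the compartment, at (369,287) in the picture, with the lid still open. Next I'll close the fingers, turn 90° and go behind the rib.

```bash
python3 -m jog '[{"grip":1,"x":0,"y":0,"z":-15,"rx":0,"ry":0,"rz":0},{"grip":1,"x":-30,"y":0,"z":0,"rx":0,"ry":0,"rz":0},{"grip":1,"x":-30,"y":0,"z":0,"rx":0,"ry":0,"rz":0},{"grip":1,"x":-30,"y":0,"z":0,"rx":0,"ry":0,"rz":0},{"grip":1,"x":-30,"y":0,"z":0,"rx":0,"ry":0,"rz":0},{"grip":1,"x":-30,"y":0,"z":0,"rx":0,"ry":0,"rz":7},{"grip":1,"x":0,"y":0,"z":0,"rx":0,"ry":0,"rz":7},{"grip":1,"x":0,"y":0,"z":0,"rx":0,"ry":0,"rz":7}]' 40
python3 -m jog '[{"grip":1,"x":0,"y":0,"z":0,"rx":0,"ry":0,"rz":7},{"grip":1,"x":0,"y":0,"z":0,"rx":0,"ry":0,"rz":7},{"grip":1,"x":0,"y":0,"z":0,"rx":0,"ry":0,"rz":7},{"grip":1,"x":0,"y":0,"z":0,"rx":0,"ry":0,"rz":7},{"grip":1,"x":0,"y":0,"z":0,"rx":0,"ry":0,"rz":7},{"grip":1,"x":0,"y":0,"z":0,"rx":0,"ry":0,"rz":7},{"grip":1,"x":0,"y":0,"z":0,"rx":0,"ry":0,"rz":7},{"grip":1,"x":0,"y":0,"z":0,"rx":0,"ry":0,"rz":7}]'
python3 -m jog '[{"grip":1,"x":0,"y":0,"z":0,"rx":0,"ry":0,"rz":7},{"grip":1,"x":0,"y":0,"z":0,"rx":0,"ry":0,"rz":6},{"grip":1,"x":0,"y":0,"z":0,"rx":0,"ry":0,"rz":0},{"grip":1,"x":0,"y":0,"z":0,"rx":0,"ry":0,"rz":0},{"grip":1,"x":0,"y":0,"z":0,"rx":0,"ry":0,"rz":0}]'
python3 - <<'E'
from h import *
# rib from wrist pic 5 & top pic : top-edge z .058
a=np.radians(-3.06);O=np.array([.5427,-.2782])
def case(c,px,z):
    W=plane(c,px,z)[:,:2]-O
    return (np.c_[W@[np.cos(a),np.sin(a)],W@[-np.sin(a),np.cos(a)]]*1000).round(1)
c=load("wrist",5)
print(case(c,np.array([[60,268],[102,256],[80,365],[101,362]])/1.5,.058))
print("brass",case(c,np.array([[369,287]])/1.5,.012))
Rz=np.array([[np.cos(a),-np.sin(a)],[np.sin(a),np.cos(a)]])
p=Rz@[-.114,0]+O;print(p);togo([*p,.209])
c=grab("wrist",6);save(c,"wrist6",None,1.5)
E
```

```text
time: 8.37
eef_pos: [0.4362, -0.272, 0.2656]
tcp_rot: [0.977, -0.213, -0.001, -0.001]
contact_force: [0.1, -0.6, -0.9]
opening: 0.001
time: 9.03
eef_pos: [0.4378, -0.2724, 0.266]
tcp_rot: [0.764, -0.646, -0.001, -0.0]
contact_force: [-0.5, 0.7, 0.4]
opening: -0.001
time: 9.45
eef_pos: [0.438, -0.2726, 0.2664]
tcp_rot: [-0.689, 0.725, 0.0, -0.0]
contact_force: [-0.8, 0.8, -0.5]
opening: 0.002
[[-90.3  26.3]
 [-69.9  31.6]
 [-92.  -21.7]
 [-81.2 -20. ]]
brass [[45.6  1.5]]
[ 0.42886254 -0.27211449]
pos [ 0.438  -0.2726  0.2664] yaw -92.97 zaxis [-7.e-04  7.e-04 -1.e+00] shift mm [ 0.   9.1 57.4]
```

View pics/wrist6.png

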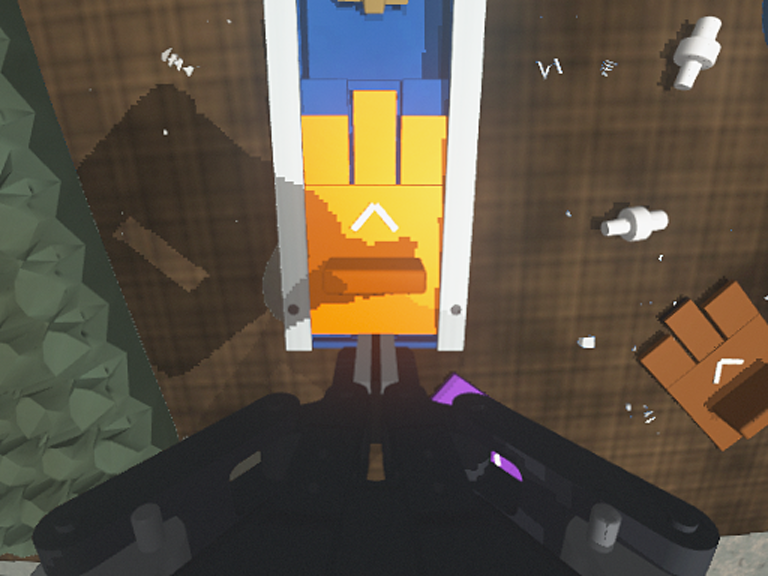

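The wrist view shows the rib at (375,275), centred in x with the closed fingers behind it. Going down behind it.

```bash
python3 -m jog '[{"grip":1,"x":0,"y":9,"z":0,"rx":0,"ry":0,"rz":0},{"grip":1,"x":0,"y":0,"z":15,"rx":0,"ry":0,"rz":0},{"grip":1,"x":0,"y":0,"z":15,"rx":0,"ry":0,"rz":0},{"grip":1,"x":0,"y":0,"z":15,"rx":0,"ry":0,"rz":0},{"grip":1,"x":0,"y":0,"z":10,"rx":0,"ry":0,"rz":0},{"grip":1,"x":0,"y":0,"z":0,"rx":0,"ry":0,"rz":0},{"grip":1,"x":0,"y":0,"z":0,"rx":0,"ry":0,"rz":0}]'
python3 - <<'E'
from h import *
togo([.4289,-.2721,.209])
c=grab("side",7);save(c,"side7",(200,140,370,260),4.5)
E
```

```text
time: 10.08
eef_pos: [0.4288, -0.2721, 0.2113]
tcp_rot: [-0.688, 0.726, 0.001, -0.0]
contact_force: [-0.1, 0.7, 0.4]
opening: -0.003
pos [ 0.4288 -0.2721  0.2113] yaw -93.09 zaxis [-0.0011  0.001  -1.    ] shift mm [-0.  -0.1  2.3]
```

View pics/side7.png

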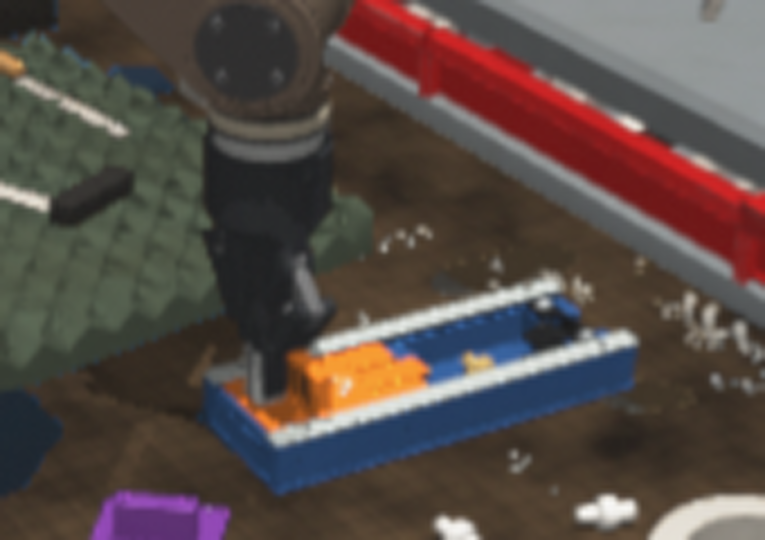

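```bash
python3 -m jog '[{"grip":1,"x":0,"y":-2,"z":0,"rx":0,"ry":0,"rz":0},{"grip":1,"x":0,"y":-2,"z":0,"rx":0,"ry":0,"rz":0},{"grip":1,"x":0,"y":-2,"z":0,"rx":0,"ry":0,"rz":0},{"grip":1,"x":0,"y":-2,"z":0,"rx":0,"ry":0,"rz":0},{"grip":1,"x":0,"y":-2,"z":0,"rx":0,"ry":0,"rz":0},{"grip":1,"x":0,"y":-2,"z":0,"rx":0,"ry":0,"rz":0},{"grip":1,"x":0,"y":-2,"z":0,"rx":0,"ry":0,"rz":0},{"grip":1,"x":0,"y":-2,"z":0,"rx":0,"ry":0,"rz":0}]'
python3 -m jog '[{"grip":1,"x":0,"y":-2,"z":0,"rx":0,"ry":0,"rz":0},{"grip":1,"x":0,"y":-2,"z":0,"rx":0,"ry":0,"rz":0},{"grip":1,"x":0,"y":-2,"z":0,"rx":0,"ry":0,"rz":0},{"grip":1,"x":0,"y":-2,"z":0,"rx":0,"ry":0,"rz":0},{"grip":1,"x":0,"y":-2,"z":0,"rx":0,"ry":0,"rz":0}]'
python3 - <<'E'
from h import *
togo([.4289,-.2721,.209])
c=grab("side",8);save(c,"side8",(200,140,370,260),4.5)
E
```

```text
time: 10.8
eef_pos: [0.4453, -0.2731, 0.2117]
tcp_rot: [-0.688, 0.726, 0.0, -0.0]
contact_force: [-1.4, 0.3, 0.3]
opening: 0.0
time: 11.22
eef_pos: [0.4553, -0.2736, 0.2117]
tcp_rot: [-0.688, 0.726, 0.0, -0.0]
contact_force: [-0.8, 0.3, 0.4]
opening: 0.002
pos [ 0.4553 -0.2736  0.2117] yaw -93.11 zaxis [-1.e-04  1.e-04 -1.e+00] shift mm [-0.1 26.4  2.7]
```

View pics/side8.png

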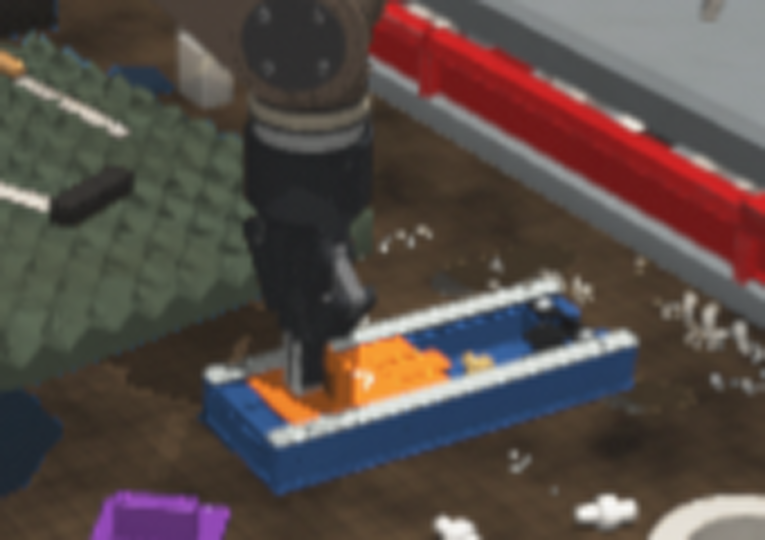

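```bash
python3 -m jog '[{"grip":1,"x":0,"y":-3,"z":0,"rx":0,"ry":0,"rz":0},{"grip":1,"x":0,"y":-4,"z":0,"rx":0,"ry":0,"rz":0},{"grip":1,"x":0,"y":-4,"z":0,"rx":0,"ry":0,"rz":0},{"grip":1,"x":0,"y":-4,"z":0,"rx":0,"ry":0,"rz":0},{"grip":1,"x":0,"y":-4,"z":0,"rx":0,"ry":0,"rz":0},{"grip":1,"x":0,"y":-4,"z":0,"rx":0,"ry":0,"rz":0},{"grip":1,"x":0,"y":-4,"z":0,"rx":0,"ry":0,"rz":0},{"grip":1,"x":0,"y":-4,"z":0,"rx":0,"ry":0,"rz":0}]'
python3 -m jog '[{"grip":1,"x":0,"y":-4,"z":0,"rx":0,"ry":0,"rz":0},{"grip":1,"x":0,"y":-4,"z":0,"rx":0,"ry":0,"rz":0},{"grip":1,"x":0,"y":-4,"z":0,"rx":0,"ry":0,"rz":0},{"grip":1,"x":0,"y":-4,"z":0,"rx":0,"ry":0,"rz":0},{"grip":1,"x":0,"y":-3,"z":0,"rx":0,"ry":0,"rz":0},{"grip":1,"x":0,"y":-2,"z":0,"rx":0,"ry":0,"rz":0},{"grip":1,"x":0,"y":-2,"z":0,"rx":0,"ry":0,"rz":0},{"grip":1,"x":0,"y":-2,"z":0,"rx":0,"ry":0,"rz":0}]'
cat >> h.py <<'E'
def cx():
    a=np.radians(-3.06);s=get_state();W=s["eef_pos"][:2]-[.5427,-.2782];f=s["contact_force"]
    x=(W@[np.cos(a),np.sin(a)])*1000
    print("t",s["time"],"tcp case x %.2f y %.2f z %.1f lid~%.1f F"%(x,(W@[-np.sin(a),np.cos(a)])*1000,s["eef_pos"][2]*1000,x+39),f.round(2))
E
python3 -c "from h import *;cx()"
```

```text
time: 11.93
eef_pos: [0.4865, -0.2753, 0.2117]
tcp_rot: [-0.688, 0.726, -0.0, -0.0]
contact_force: [0.2, -0.3, -1.3]
opening: 0.001
time: 12.6
eef_pos: [0.5112, -0.2767, 0.2118]
tcp_rot: [-0.688, 0.726, 0.0, -0.0]
contact_force: [-0.9, 0.7, 0.1]
opening: 0.003
t 12.6 tcp case x -31.53 y -0.18 z 211.8 lid~7.5 F [-0.88  0.74  0.05]
```

```bash
python3 -m jog '[{"grip":1,"x":0,"y":-1,"z":0,"rx":0,"ry":0,"rz":0},{"grip":1,"x":0,"y":-1,"z":0,"rx":0,"ry":0,"rz":0},{"grip":1,"x":0,"y":-1,"z":0,"rx":0,"ry":0,"rz":0},{"grip":1,"x":0,"y":-1,"z":0,"rx":0,"ry":0,"rz":0},{"grip":1,"x":0,"y":-1,"z":0,"rx":0,"ry":0,"rz":0},{"grip":1,"x":0,"y":-1,"z":0,"rx":0,"ry":0,"rz":0},{"grip":1,"x":0,"y":-1,"z":0,"rx":0,"ry":0,"rz":0},{"grip":1,"x":0,"y":-1,"z":0,"rx":0,"ry":0,"rz":0}]'
python3 -c "from h import *;cx()"
python3 -m jog '[{"grip":1,"x":0,"y":-1,"z":0,"rx":0,"ry":0,"rz":0},{"grip":1,"x":0,"y":-1,"z":0,"rx":0,"ry":0,"rz":0},{"grip":1,"x":0,"y":-1,"z":0,"rx":0,"ry":0,"rz":0},{"grip":1,"x":0,"y":-1,"z":0,"rx":0,"ry":0,"rz":0}]'
python3 -c "from h import *;cx()"
```

```text
time: 13.27
eef_pos: [0.5191, -0.2771, 0.2117]
tcp_rot: [-0.688, 0.726, 0.0, -0.0]
contact_force: [-2.3, -0.8, 1.1]
opening: 0.004
t 13.2667 tcp case x -23.62 y -0.17 z 211.7 lid~15.4 F [-2.27 -0.82  1.1 ]
time: 13.6
eef_pos: [0.5231, -0.2773, 0.2117]
tcp_rot: [-0.688, 0.726, 0.0, 0.0]
contact_force: [-0.8, -0.1, 0.3]
opening: 0.003
t 13.6 tcp case x -19.59 y -0.14 z 211.7 lid~19.4 F [-0.79 -0.06  0.33]
```

```bash
python3 -m jog '[{"grip":1,"x":0,"y":-1,"z":0,"rx":0,"ry":0,"rz":0},{"grip":1,"x":0,"y":-1,"z":0,"rx":0,"ry":0,"rz":0}]'
python3 -m jog '[{"grip":1,"x":0,"y":-1,"z":0,"rx":0,"ry":0,"rz":0},{"grip":1,"x":0,"y":-1,"z":0,"rx":0,"ry":0,"rz":0}]'
python3 -m jog '[{"grip":1,"x":0,"y":-1,"z":0,"rx":0,"ry":0,"rz":0},{"grip":1,"x":0,"y":-1,"z":0,"rx":0,"ry":0,"rz":0}]'
python3 -c "from h import *;cx()"
```

```text
time: 13.77
eef_pos: [0.5251, -0.2774, 0.2117]
tcp_rot: [-0.688, 0.726, 0.0, 0.0]
contact_force: [-0.9, -0.7, -0.3]
opening: 0.002
time: 13.93
eef_pos: [0.5271, -0.2775, 0.2117]
tcp_rot: [-0.688, 0.726, -0.0, 0.0]
contact_force: [0.7, 0.8, 1.1]
opening: -0.0
time: 14.1
eef_pos: [0.5291, -0.2776, 0.2117]
tcp_rot: [-0.688, 0.726, 0.0, 0.0]
contact_force: [-1.5, -0.7, 1.5]
opening: 0.001
t 14.1 tcp case x -13.60 y -0.17 z 211.7 lid~25.4 F [-1.51 -0.67  1.53]
```

```bash
python3 -m jog '[{"grip":1,"x":0,"y":-1,"z":0,"rx":0,"ry":0,"rz":0},{"grip":1,"x":0,"y":-1,"z":0,"rx":0,"ry":0,"rz":0}]'
python3 -m jog '[{"grip":1,"x":0,"y":-1,"z":0,"rx":0,"ry":0,"rz":0},{"grip":1,"x":0,"y":-1,"z":0,"rx":0,"ry":0,"rz":0}]'
python3 -c "from h import *;cx()"
```

```text
time: 14.27
eef_pos: [0.5311, -0.2778, 0.2117]
tcp_rot: [-0.688, 0.726, 0.0, -0.0]
contact_force: [-2.3, -0.4, 1.6]
opening: -0.002
time: 14.43
eef_pos: [0.5329, -0.2778, 0.2117]
tcp_rot: [-0.688, 0.726, 0.001, -0.0]
contact_force: [-3.5, 1.0, 2.1]
opening: -0.003
t 14.4333 tcp case x -9.81 y -0.17 z 211.7 lid~29.2 F [-3.54  1.03  2.05]
```

```bash
python3 -m jog '[{"grip":1,"x":0,"y":-1,"z":0,"rx":0,"ry":0,"rz":0},{"grip":1,"x":0,"y":-1,"z":0,"rx":0,"ry":0,"rz":0}]'
python3 -m jog '[{"grip":1,"x":0,"y":-1,"z":0,"rx":0,"ry":0,"rz":0},{"grip":1,"x":0,"y":-1,"z":0,"rx":0,"ry":0,"rz":0}]'
python3 -c "from h import *;cx()"
```

```text
time: 14.6
eef_pos: [0.5347, -0.278, 0.2117]
tcp_rot: [-0.688, 0.726, 0.001, -0.001]
contact_force: [-5.3, 0.1, 3.6]
opening: -0.002
time: 14.77
eef_pos: [0.5366, -0.2781, 0.2118]
tcp_rot: [-0.688, 0.726, 0.001, -0.001]
contact_force: [-6.5, -0.4, 4.6]
opening: 0.001
t 14.7667 tcp case x -6.12 y -0.20 z 211.8 lid~32.9 F [-6.51 -0.42  4.59]
```

```bash
python3 -m jog '[{"grip":1,"x":0,"y":-1,"z":0,"rx":0,"ry":0,"rz":0},{"grip":1,"x":0,"y":-1,"z":0,"rx":0,"ry":0,"rz":0}]'
python3 -m jog '[{"grip":1,"x":0,"y":-1,"z":0,"rx":0,"ry":0,"rz":0},{"grip":1,"x":0,"y":-1,"z":0,"rx":0,"ry":0,"rz":0}]'
python3 -c "from h import *;cx()"
```

```text
time: 14.93
eef_pos: [0.5391, -0.2782, 0.2117]
tcp_rot: [-0.688, 0.726, -0.0, 0.0]
contact_force: [-2.4, 1.4, 1.3]
opening: 0.002
time: 15.1
eef_pos: [0.5412, -0.2783, 0.2117]
tcp_rot: [-0.688, 0.726, -0.0, 0.0]
contact_force: [-1.6, -0.4, 2.1]
opening: -0.002
t 15.1 tcp case x -1.46 y -0.18 z 211.7 lid~37.5 F [-1.59 -0.43  2.15]
```

```bash
python3 -m jog '[{"grip":1,"x":0,"y":-1,"z":0,"rx":0,"ry":0,"rz":0},{"grip":1,"x":0,"y":-1,"z":0,"rx":0,"ry":0,"rz":0},{"grip":1,"x":0,"y":-1,"z":0,"rx":0,"ry":0,"rz":0},{"grip":1,"x":0,"y":-1,"z":0,"rx":0,"ry":0,"rz":0}]'
python3 -c "from h import *;cx()"
python3 -m jog '[{"grip":1,"x":0,"y":-0.5,"z":0,"rx":0,"ry":0,"rz":0},{"grip":1,"x":0,"y":-0.5,"z":0,"rx":0,"ry":0,"rz":0}]'
python3 -c "from h import *;cx()
c=grab('wrist',9);save(c,'wrist9',None,1.5)"
```

```text
time: 15.43
eef_pos: [0.5452, -0.2785, 0.2118]
tcp_rot: [-0.688, 0.726, -0.0, 0.0]
contact_force: [-2.1, 0.8, 1.2]
opening: 0.002
t 15.4333 tcp case x 2.47 y -0.18 z 211.8 lid~41.5 F [-2.13  0.84  1.15]
time: 15.6
eef_pos: [0.5461, -0.2786, 0.2117]
tcp_rot: [-0.688, 0.726, -0.0, 0.0]
contact_force: [-2.5, -0.1, 1.3]
opening: -0.001
t 15.6 tcp case x 3.41 y -0.18 z 211.7 lid~42.4 F [-2.5  -0.05  1.35]
```

View pics/wrist9.png

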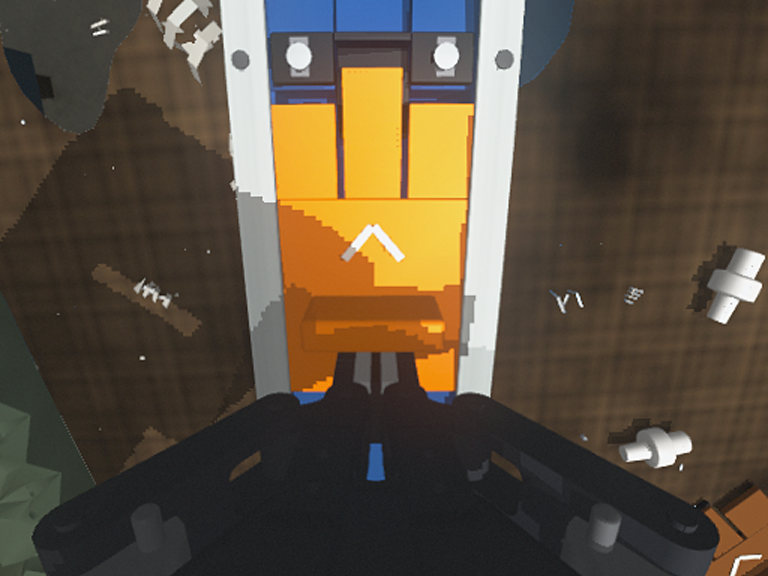

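The wrist view shows the tab riding over the catch at (372,68), with a few millimetres left to the black end piece at (372,40).

```bash
for i in 1; do :; done
python3 -m jog '[{"grip":1,"x":0,"y":-0.5,"z":0,"rx":0,"ry":0,"rz":0},{"grip":1,"x":0,"y":-0.5,"z":0,"rx":0,"ry":0,"rz":0}]' | grep -E "time|eef|force"
python3 -m jog '[{"grip":1,"x":0,"y":-0.5,"z":0,"rx":0,"ry":0,"rz":0},{"grip":1,"x":0,"y":-0.5,"z":0,"rx":0,"ry":0,"rz":0}]' | grep -E "eef|force"
python3 -m jog '[{"grip":1,"x":0,"y":-0.5,"z":0,"rx":0,"ry":0,"rz":0}]' | grep -E "eef|force"
python3 -m jog '[{"grip":1,"x":0,"y":-0.5,"z":0,"rx":0,"ry":0,"rz":0}]' | grep -E "eef|force"
python3 -c "from h import *;cx()"
```

```text
time: 15.82
eef_pos: [0.547, -0.2786, 0.2117]
contact_force: [-2.0, -0.3, 0.9]
eef_pos: [0.548, -0.2787, 0.2117]
contact_force: [-1.6, 0.2, 1.1]
eef_pos: [0.5485, -0.2787, 0.2117]
contact_force: [-1.3, 0.6, 1.1]
eef_pos: [0.549, -0.2787, 0.2117]
contact_force: [-1.9, 0.2, 1.2]
t 16.15 tcp case x 6.34 y -0.17 z 211.7 lid~45.3 F [-1.92  0.18  1.17]
```

```bash
python3 -m jog '[{"grip":1,"x":0,"y":-0.5,"z":0,"rx":0,"ry":0,"rz":0}]' | grep -E "eef|force"
python3 -m jog '[{"grip":1,"x":0,"y":-0.5,"z":0,"rx":0,"ry":0,"rz":0}]' | grep -E "eef|force"
python3 -m jog '[{"grip":1,"x":0,"y":-0.5,"z":0,"rx":0,"ry":0,"rz":0}]' | grep -E "eef|force"
python3 -c "from h import *;cx()"
```

```text
eef_pos: [0.5495, -0.2788, 0.2117]
contact_force: [-2.9, 0.6, 1.2]
eef_pos: [0.55, -0.2788, 0.2117]
contact_force: [-3.0, 0.6, 1.6]
eef_pos: [0.5505, -0.2788, 0.2117]
contact_force: [-2.0, 0.5, 1.7]
t 16.4 tcp case x 7.86 y -0.17 z 211.7 lid~46.9 F [-1.98  0.52  1.74]
```

```bash
python3 -m jog '[{"grip":1,"x":0,"y":-0.5,"z":0,"rx":0,"ry":0,"rz":0}]' | grep -E "eef|force"
python3 -m jog '[{"grip":1,"x":0,"y":-0.5,"z":0,"rx":0,"ry":0,"rz":0}]' | grep -E "eef|force"
python3 -m jog '[{"grip":1,"x":0,"y":-0.5,"z":0,"rx":0,"ry":0,"rz":0}]' | grep -E "eef|force"
python3 -c "from h import *;cx()"
```

```text
eef_pos: [0.5512, -0.2789, 0.2117]
contact_force: [-0.4, 0.6, -0.2]
eef_pos: [0.5517, -0.2789, 0.2117]
contact_force: [-0.7, -0.9, -0.3]
eef_pos: [0.5521, -0.2789, 0.2117]
contact_force: [-1.4, -0.6, 1.2]
t 16.65 tcp case x 9.42 y -0.17 z 211.7 lid~48.4 F [-1.35 -0.58  1.15]
```

The force fell from about 3 N to about 0.5 N at lid x ≈ 47.4 mm, which looks like the click. Feeling for the end stop in fine steps.

```bash
python3 -m jog '[{"grip":1,"x":0,"y":-0.4,"z":0,"rx":0,"ry":0,"rz":0},{"grip":1,"x":0,"y":0,"z":0,"rx":0,"ry":0,"rz":0}]' | grep -E "eef|force"
python3 -c "from h import *;cx()
c=grab('wrist',10);save(c,'wrist10',(140,0,360,160),3.5)
c=grab('side',10);save(c,'side10',(230,170,350,260),6)"
```

```text
eef_pos: [0.5525, -0.2789, 0.2117]
contact_force: [-0.5, 0.2, 0.2]
t 16.8167 tcp case x 9.83 y -0.19 z 211.7 lid~48.8 F [-0.48  0.2   0.2 ]
```

View pics/wrist10.png

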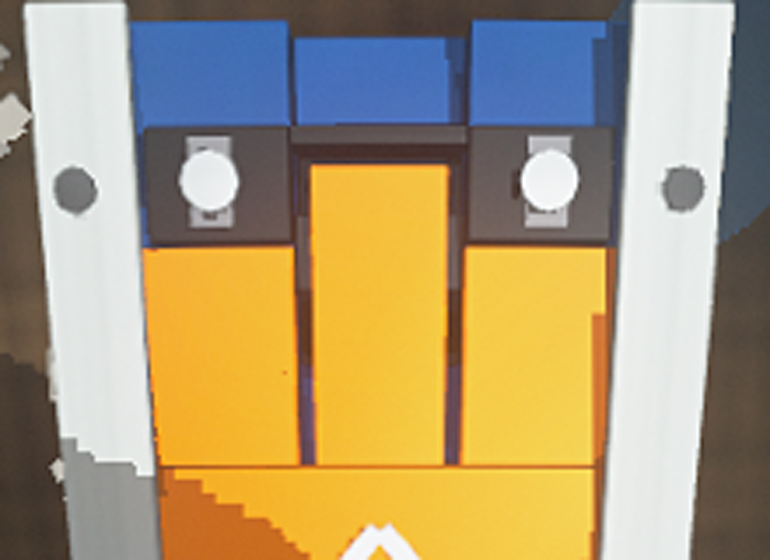

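View pics/side10.png

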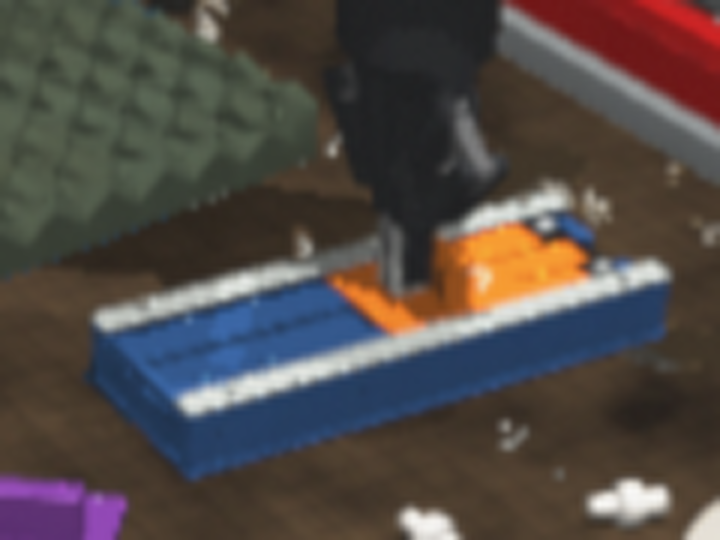

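```bash
python3 -m jog '[{"grip":1,"x":0,"y":-0.4,"z":0,"rx":0,"ry":0,"rz":0},{"grip":1,"x":0,"y":0,"z":0,"rx":0,"ry":0,"rz":0}]' | grep -E "eef|force"
python3 -m jog '[{"grip":1,"x":0,"y":-0.4,"z":0,"rx":0,"ry":0,"rz":0},{"grip":1,"x":0,"y":0,"z":0,"rx":0,"ry":0,"rz":0}]' | grep -E "eef|force"
```

```text
eef_pos: [0.5528, -0.2789, 0.2117]
contact_force: [-0.0, 0.3, -0.0]
eef_pos: [0.5531, -0.2789, 0.2117]
contact_force: [-0.7, -0.5, 2.2]
```

```bash
python3 -m jog '[{"grip":1,"x":0,"y":-0.4,"z":0,"rx":0,"ry":0,"rz":0},{"grip":1,"x":0,"y":0,"z":0,"rx":0,"ry":0,"rz":0}]' | grep -E "eef|force"
python3 -m jog '[{"grip":1,"x":0,"y":-0.3,"z":0,"rx":0,"ry":0,"rz":0},{"grip":1,"x":0,"y":0,"z":0,"rx":0,"ry":0,"rz":0}]' | grep -E "eef|force"
```

```text
eef_pos: [0.5533, -0.279, 0.2117]
contact_force: [-3.0, 0.4, 2.2]
eef_pos: [0.5534, -0.279, 0.2117]
contact_force: [-5.7, -0.1, 2.9]
```

Force is rising at a standstill (5.7 N at 0.5534), so the end stop has been reached after the drop. Backing off and looking.

```bash
python3 -m jog '[{"grip":1,"x":0,"y":2,"z":0,"rx":0,"ry":0,"rz":0},{"grip":1,"x":0,"y":4,"z":0,"rx":0,"ry":0,"rz":0},{"grip":1,"x":0,"y":6,"z":0,"rx":0,"ry":0,"rz":0},{"grip":1,"x":0,"y":0,"z":-10,"rx":0,"ry":0,"rz":0},{"grip":1,"x":0,"y":0,"z":-30,"rx":0,"ry":0,"rz":0},{"grip":1,"x":0,"y":0,"z":-30,"rx":0,"ry":0,"rz":0},{"grip":1,"x":0,"y":0,"z":0,"rx":0,"ry":0,"rz":0},{"grip":1,"x":0,"y":0,"z":0,"rx":0,"ry":0,"rz":0}]' 
python3 -c "from h import *;cx()
c=grab('wrist',11);save(c,'wrist11',None,1.5)
c=grab('side',11);save(c,'side11',(260,180,350,250),8)
c=grab('top',11);save(c,'top11',(270,120,345,190),8)
a=np.radians(-3.06);O=np.array([.5427,-.2782])
w=load('wrist',11)
"
```

```text
time: 18.25
eef_pos: [0.5427, -0.2789, 0.2854]
tcp_rot: [-0.688, 0.726, -0.003, 0.001]
contact_force: [-0.8, -0.7, -0.0]
opening: -0.0
t 18.25 tcp case x 0.04 y -0.68 z 285.4 lid~39.0 F [-0.84 -0.73 -0.02]
```

View pics/wrist11.png

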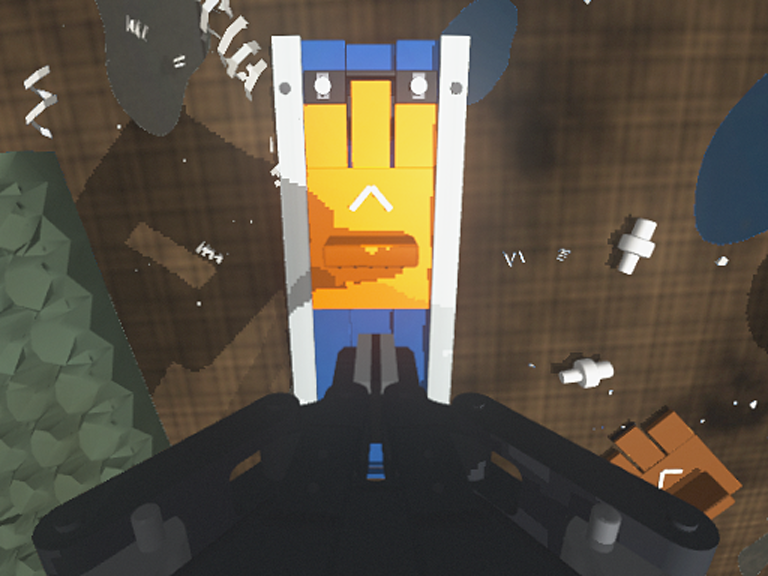

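View pics/side11.png

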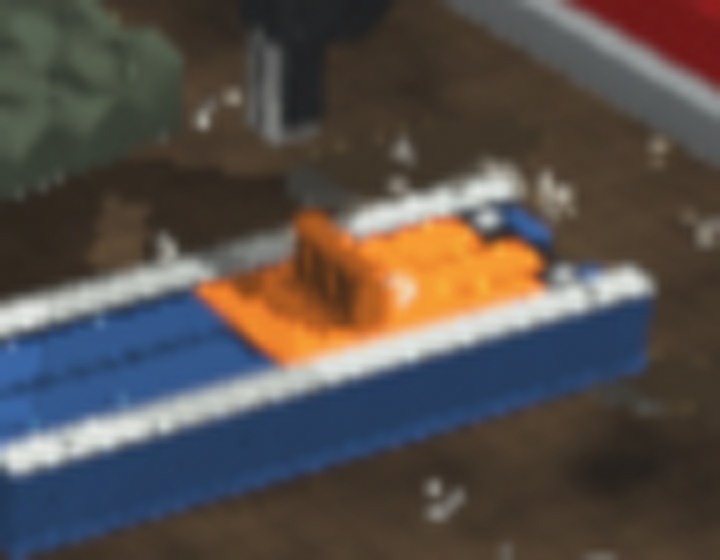

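View pics/top11.png

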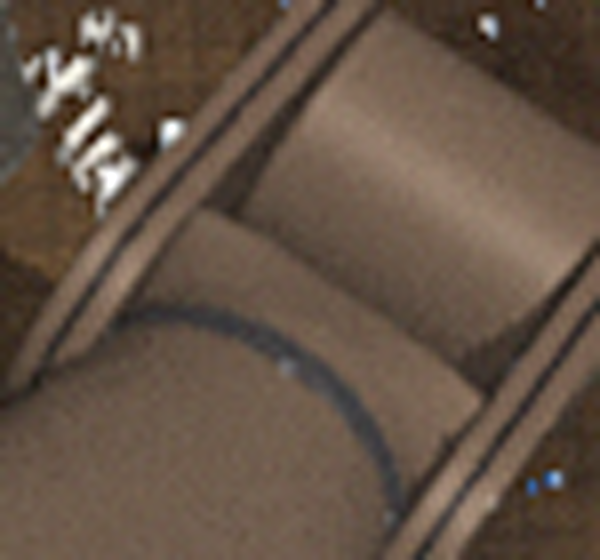

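```bash
python3 - <<'E'
from h import *
a=np.radians(-3.06);O=np.array([.5427,-.2782])
w=load('wrist',11)
def case(px,z):
    W=plane(w,np.array(px)/1.5,z)[:,:2]-O
    return (np.c_[W@[np.cos(a),np.sin(a)],W@[-np.sin(a),np.cos(a)]]*1000).round(1)
print("rear edge",case([[340,308],[400,308]],.032),"front",case([[327,104],[417,104]],.032),"tab tip",case([[372,81]],.032), "rails end",case([[286,36],[455,36]],.037))
save(w,'w11c',(190,15,305,120),6)
E
python3 -m jog '[{"grip":1,"x":0,"y":-25,"z":0,"rx":0,"ry":0,"rz":0},{"grip":1,"x":0,"y":-26,"z":0,"rx":0,"ry":0,"rz":0},{"grip":1,"x":0,"y":0,"z":20,"rx":0,"ry":0,"rz":0},{"grip":1,"x":0,"y":0,"z":20,"rx":0,"ry":0,"rz":0},{"grip":1,"x":0,"y":0,"z":20,"rx":0,"ry":0,"rz":0},{"grip":1,"x":0,"y":0,"z":10,"rx":0,"ry":0,"rz":0},{"grip":1,"x":0,"y":0,"z":0,"rx":0,"ry":0,"rz":0},{"grip":1,"x":0,"y":0,"z":0,"rx":0,"ry":0,"rz":0}]'
python3 -c "from h import *;cx()"
```

```text
rear edge [[-10.6  19.6]
 [-10.7 -15.5]] front [[100.6  23.5]
 [100.6 -22.5]] tab tip [[111.5   0.5]] rails end [[131.2  41.9]
 [131.1 -39.7]]
time: 19.07
eef_pos: [0.5926, -0.281, 0.2107]
tcp_rot: [-0.688, 0.726, 0.001, -0.0]
contact_force: [0.1, -0.4, 0.1]
opening: 0.002
t 19.0667 tcp case x 49.93 y -0.09 z 210.7 lid~88.9 F [ 0.11 -0.4   0.07]
```

View pics/w11c.png

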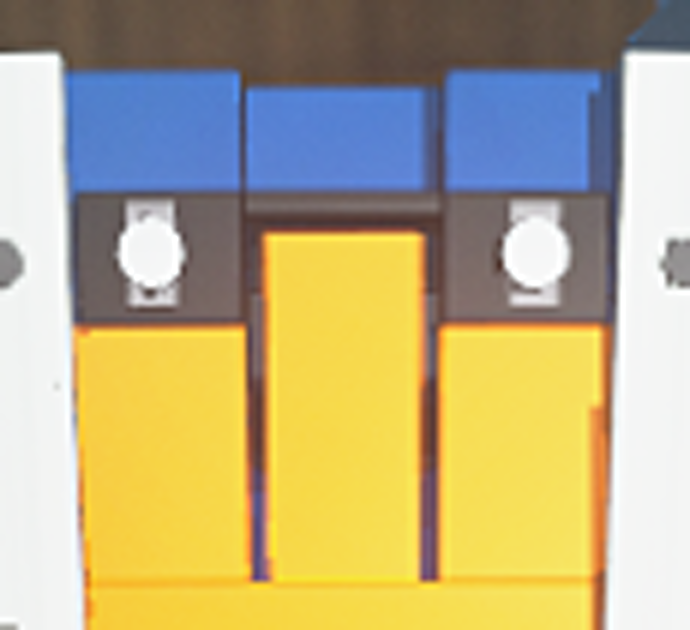

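The picture puts the lid origin at about 49 mm, its front edge against the black stop blocks, and the tab flush with the plate. A gentle pull-back will check that it stays shut.

```bash
python3 -m jog '[{"grip":1,"x":0,"y":1.5,"z":0,"rx":0,"ry":0,"rz":0},{"grip":1,"x":0,"y":1.5,"z":0,"rx":0,"ry":0,"rz":0},{"grip":1,"x":0,"y":1.5,"z":0,"rx":0,"ry":0,"rz":0},{"grip":1,"x":0,"y":0.5,"z":0,"rx":0,"ry":0,"rz":0}]' | grep force
python3 -c "from h import *;cx()"
python3 -m jog '[{"grip":1,"x":0,"y":0.5,"z":0,"rx":0,"ry":0,"rz":0},{"grip":1,"x":0,"y":0.5,"z":0,"rx":0,"ry":0,"rz":0}]' | grep force
python3 -c "from h import *;cx()"
python3 -m jog '[{"grip":1,"x":0,"y":0.5,"z":0,"rx":0,"ry":0,"rz":0},{"grip":1,"x":0,"y":0.5,"z":0,"rx":0,"ry":0,"rz":0}]' | grep force
python3 -c "from h import *;cx()"
```

```text
contact_force: [0.2, -0.3, 0.5]
t 19.4 tcp case x 45.11 y -0.34 z 212.7 lid~84.1 F [ 0.21 -0.33  0.47]
contact_force: [0.4, 0.3, -0.0]
t 19.5667 tcp case x 44.18 y -0.26 z 212.2 lid~83.2 F [ 0.41  0.35 -0.02]
contact_force: [1.2, -0.5, 0.7]
t 19.7333 tcp case x 43.43 y -0.29 z 212.2 lid~82.4 F [ 1.16 -0.48  0.66]
```

```bash
python3 -m jog '[{"grip":1,"x":0,"y":0.5,"z":0,"rx":0,"ry":0,"rz":0},{"grip":1,"x":0,"y":0,"z":0,"rx":0,"ry":0,"rz":0}]' | grep force
python3 -c "from h import *;cx()"
python3 -m jog '[{"grip":1,"x":0,"y":0.5,"z":0,"rx":0,"ry":0,"rz":0},{"grip":1,"x":0,"y":0,"z":0,"rx":0,"ry":0,"rz":0}]' | grep force
python3 -c "from h import *;cx()"
```

```text
contact_force: [1.4, -0.6, 0.1]
t 19.9 tcp case x 42.85 y -0.31 z 212.0 lid~81.9 F [ 1.44 -0.62  0.15]
contact_force: [1.6, -0.7, 0.0]
t 20.0667 tcp case x 42.49 y -0.29 z 212.0 lid~81.5 F [ 1.64 -0.69  0.02]
```

```bash
python3 -m jog '[{"grip":1,"x":0,"y":0.5,"z":0,"rx":0,"ry":0,"rz":0},{"grip":1,"x":0,"y":0,"z":0,"rx":0,"ry":0,"rz":0}]' | grep force
python3 -c "from h import *;cx()"
python3 -m jog '[{"grip":1,"x":0,"y":0.3,"z":0,"rx":0,"ry":0,"rz":0},{"grip":1,"x":0,"y":0,"z":0,"rx":0,"ry":0,"rz":0}]' | grep force
python3 -c "from h import *;cx()"
```

```text
contact_force: [5.5, -0.3, 0.0]
t 20.2333 tcp case x 42.22 y -0.26 z 212.1 lid~81.2 F [ 5.52 -0.32  0.  ]
contact_force: [5.4, 0.3, -1.5]
t 20.4 tcp case x 42.09 y -0.23 z 212.2 lid~81.1 F [ 5.44  0.29 -1.52]
```

The catch holds: 5.5 N backwards, with no travel beyond about 1.5–2 mm of play. Backing away and doing a final check.

```bash
python3 -m jog '[{"grip":1,"x":0,"y":-2,"z":0,"rx":0,"ry":0,"rz":0},{"grip":1,"x":0,"y":-5,"z":0,"rx":0,"ry":0,"rz":0},{"grip":1,"x":0,"y":0,"z":-15,"rx":0,"ry":0,"rz":0},{"grip":1,"x":0,"y":0,"z":-30,"rx":0,"ry":0,"rz":0},{"grip":1,"x":0,"y":25,"z":-30,"rx":0,"ry":0,"rz":0},{"grip":1,"x":0,"y":40,"z":0,"rx":0,"ry":0,"rz":0},{"grip":1,"x":0,"y":0,"z":0,"rx":0,"ry":0,"rz":0},{"grip":1,"x":0,"y":0,"z":0,"rx":0,"ry":0,"rz":0}]'
python3 - <<'E'
from h import *
w=grab('wrist',12);save(w,'wrist12',None,1.5)
c=grab('side',12);save(c,'side12',(225,130,355,260),4.5)
a=np.radians(-3.06);O=np.array([.5427,-.2782])
h=cv2.cvtColor(w["frame"],cv2.COLOR_RGB2HSV);m=cv2.inRange(h,(8,120,120),(30,255,255));m[:,:180]=0;m[:,330:]=0
p=np.argwhere(m)[:,::-1]
W=plane(w,p,.032)[:,:2]-O;C=np.c_[W@[np.cos(a),np.sin(a)],W@[-np.sin(a),np.cos(a)]]*1000
for y0 in (-30,-22,0,18,24):
    s=C[(C[:,1]>=y0)&(C[:,1]<y0+5)];print(y0,s[:,0].min().round(1),s[:,0].max().round(1))
E
```

```text
time: 21.07
eef_pos: [0.5243, -0.277, 0.2871]
tcp_rot: [-0.687, 0.726, 0.001, -0.0]
contact_force: [0.9, -0.3, 0.5]
opening: 0.0
-30 -11.2 98.9
-22 -12.1 98.9
0 -11.2 110.6
18 -12.1 99.0
24 -12.0 99.1
```

View pics/wrist12.png

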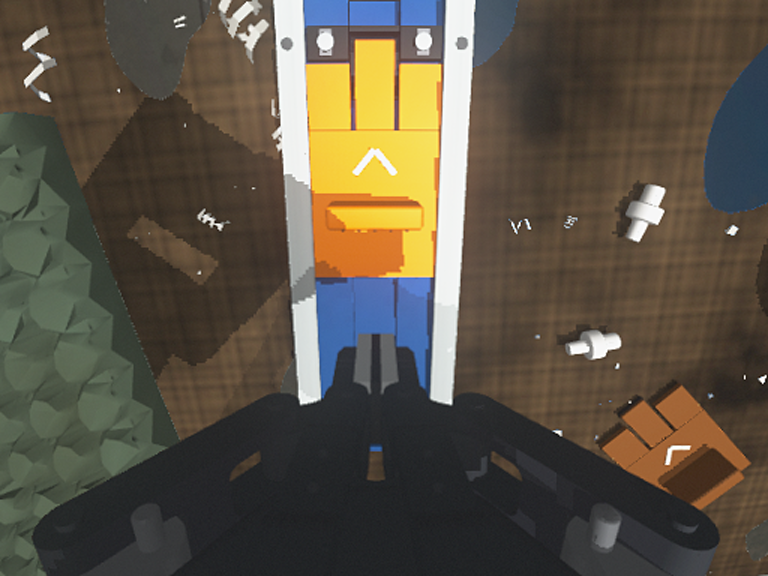

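View pics/side12.png

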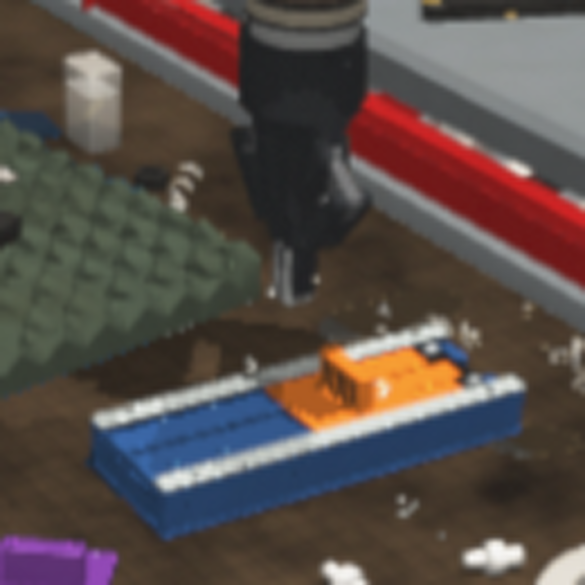

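The last pictures agree. The lid is at about 47 mm with its tab behind the catch, the arm is clear, and the other parts are where they started. Handing in.

```bash
python3 -c "
from plant import sign_off
print(sign_off())"
```

```text
the job is handed in; nothing more can be done
None
```

The brass fitting is in the compartment and the orange lid is shut behind the catch. I handed the job in at about 21 s of the 58 s allowed.

**What I did:** I placed and released the fitting at about case x +46, y +1 mm while the lid was still open. I then pushed the lid from behind its rib with closed fingers.

**Push force:** Readings stayed at or below about 7 N: about 6.5 N up the ramp, and 5.7 N when the lid met the end stop. The force dropped at lid x ≈ 47.4 mm, which I took as the click.

**Last checks:**
- **Catch:** A backward pull of about 5.5 N on the rib moved the lid only through its roughly 2 mm of play, then the catch held.
- **Lid position:** The camera put the lid origin at about 47 to 48 mm (45.5 mm needed). That margin is close to the 1–2 mm measuring error.
- **Tab:** It looked flush with the plate, but I could not measure its angle. The pull-back is the main evidence that it sprung flat.
- **Fitting:** The closed lid hides it, so I last saw it before the lid passed over.
- **Other parts:** They looked unmoved in the pictures; I did not measure them.
- **Click-to-stop distance:** I read about 2 mm instead of the stated 1.5 mm, which is within the measuring error.

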